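# Set, lock and hold the cam press on a rough stone

## Task

On the small cam press, turn the black bar knob until its pointed end points at the raised mark on its dial, then slide the sheet-steel lock hood fully home over the knob. Then take the cam lever by its upright round handle and swing it to the cam's highest lift - the lever straight out in line with the jaw, neither short of it nor past it - so that the rough stone is squeezed against the pad, and finish while still holding the lever there with the gripper, because its spring throws it back if let go. Do not disturb the pot, the wax bar and the spanner lying around the press.

Things in the scene. Friction and masses are not known exactly. Their poses are not given: they have to be found in the camera images.
- press: grey fixed base of the cam press, a stepped plate 12 mm thick, x -93 to 82 mm, y -130 to 158 mm (only y > 60 in front of x = -13). Origin on the worktop; x away from the robot, y to the left along the press. Cam, jaw, stone, pad and knob stand in line at x = 35 mm: cam pivot y = -85, stone y = 0, pad guide block y 45 to 71 (42 high), knob axis y = 112 mm. Nothing on it is higher than 83 mm
- knob (a joint): angle of the black bar knob in rad, upright axis, counter-clockwise from above is positive, range -1.3 to 1.3; 0 when its pointed end looks along the press's +x. Starts at -0.7 to -0.2 and stays where it is left (0.08 N m of friction)
- knob_grip (a point): point on the knob's axis, 40 mm above the worktop; its x axis runs along the bar to the pointed end and turns with it. The bar is 12 mm wide, its top 46 mm above the worktop; it reaches 19 mm behind the axis and 24 mm ahead. Below it the dial, a disc of 36 mm radius, top 20 mm above the worktop
- set_mark: raised dark steel T-shaped mark on the dial, 1.6 mm high, 23 to 35 mm from the knob's axis; origin on the knob's axis at the dial's top, x axis from there to the mark, 0.3 to 0.75 rad counter-clockwise of the press's x. The knob is set when its x axis lies along this one
- lock (a joint): slide of the lock hood in m along the press's +x, 0 parked in front of the knob (nearer to the robot), 0.085 fully home with the hood centred over the knob; starts at 0 to 0.015, about 2 N of friction, stays where it is left
- lock_tab (a point): middle of the top edge of the upright tab on the hood's roof, 76 mm above the worktop; the tab is 10 mm thick along the press's x, 34 mm wide along y, 22 mm high; axes as the press's. The hood is 64 mm long (x), 82 mm wide, its roof's top 54 mm above the worktop
- cam_lever (a joint): angle of the cam lever in rad, upright axis, counter-clockwise from above is positive, range 0 (arm nearly along the press's -x, to the robot; jaw open) to 2.3. Highest lift at 1.5, arm along the press's -y, in line with the jaw; beyond it the jaw goes back. Starts at 0 to 0.15. A spring drives it back to 0, about 5 N at the handle at highest lift
- lever_grip: the lever's upright round handle, 20 mm diameter, 43 mm high, free to spin on its own axis; origin at the centre of its lower end, 39.5 mm above the worktop (top at 82.5 mm), 85 mm from the cam pivot. The arm below it is 16 mm wide, 7 mm thick
- jaw: aluminium jaw that the cam pushes along the press's +y by up to 8 mm; origin at the foot of its front face, which is 36 mm wide and 26 mm high
- pad: spring-backed rubber pad, 36 mm wide and 26 mm high, facing the jaw on the stone's far (+y) side; origin at the foot of its face, 3 N per mm
- stone: rough turquoise stone, 23 x 26 x 21 mm, lying loose on the base between jaw and pad with about 2 mm of room on either side; origin at the centre of its underside
- powder_pot: round pot with lid, 56 mm diameter, 52 mm high, standing loose left of the press; origin at its underside. To be left alone
- wax_bar: off-white bar of polishing compound, 32 x 72 x 26 mm, loose at the left of the press; origin at its underside. To be left alone
- spanner: flat spanner, 30 x 167 x 6 mm, lying loose in front of the press, on the robot's side, under the lever's handle; origin at its underside. To be left alone

How it is judged:
On the way, in this order (a step that is already met when the one before it is completed fails the run):
1. the knob points at the mark while the lock is still open (angle between the x axis of knob_grip and the x axis of set_mark, either way round below 0.15 rad and value of joint lock below 0.04 m), for 0.2 s.
2. the lock hood is fully home over the set knob (value of joint lock above 0.078 m and angle between the x axis of knob_grip and the x axis of set_mark, either way round below 0.15 rad), for 0.2 s.
3. the cam lever is at its highest lift and the stone is squeezed (value of joint cam_lever between 1.35 and 1.65 rad and contact force between jaw and stone above 4 N), for 0.2 s.
At the end, for the whole second after the job is handed in: the gripper's fingers hold the lever's handle (more than 1 N) with the lever within 0.15 rad of its highest lift at 1.5 rad, the stone squeezed with more than 4 N by jaw and pad, the lock hood within 7 mm of fully home, and the knob within 0.15 rad of the mark (all of step 2 and all of step 3 and contact force between the fingers and lever_grip above 1 N and contact force between pad and stone above 4 N); the arm keeps its last pose, push and grip.
It fails at once if the pot is disturbed by more than 30 mm (distance of powder_pot from where it was at the start of the episode above 0.03 m).
It fails at once if the wax bar is disturbed by more than 30 mm (distance of wax_bar from where it was at the start of the episode above 0.03 m).
It fails at once if the spanner is disturbed by more than 30 mm (distance of spanner from where it was at the start of the episode above 0.03 m).
It also fails if it takes over 59 s, if anything falls off the work surface, if the arm or the gripper's body presses on something with over 40 N, if the wrist force passes 120 N, or if a joint passes its speed limit or range.

## Robot

A 6-joint arm with a two-finger parallel gripper is mounted at the origin on a cart in front of the work surface, level with it; the furniture and walls round the work are solid. World frame = base frame: x ahead of the robot, y to its left, z up, the work surface at z = 0. Lengths are in m, angles in rad, forces in N, time in s.
With the tool pointing down it reaches from about 0.35 to 0.8 m from the base axis. Payload 7.3 kg.
Tool frame: the origin (TCP) lies between the finger pads; the fingertips stand 14 mm ahead of it and the grasp point (between the pads) lies 5 mm behind it; y points along the fingers, z is the direction in which the jaws open and shut, and the axes are right-handed (so a half turn about y gives the same grasp; the last joint's range is limited). The gripper opens to 85 mm and grips with 20 to 120 N. Pads are 22 mm wide; open, the fingers measure 114 mm over their backs; the gripper's body (76 mm by 85 mm) begins 54 mm behind the grasp point. The pads swing forward as they close: fully open they stand 13 mm farther back than shut.
Start: joints at [-1.321, 0.342, 1.524, -0, 1.275, -0.146], TCP at [0.202, -0.484, 0.245] pointing down, gripper open.
Joint ranges: [-2.53, 2.53], [-0.77, 2.02], [0.04, 2.7], [-1, 4.14], [0.28, 2.66], [-3.11, 3.11]. Speed limits (rad/s): [2.57, 2.57, 3.14, 3.14, 3.14, 3.14].

## Interface

Orientations are given as a unit quaternion [x, y, z, w].
In Python, from bench import * gives the robot as it stands.
- The arm moves only by the tool send_rows, never from a script. Its argument "motion" is one flat list of numbers, 5 for each row, row after row: the gripper's target within -1 to 1 (fully open at 1, half-way at 0, shut at -1), then the shift along the world's x, y, z in cm, then the turn about the world's z in rad. In form: [jaw, tx, ty, tz, roll, jaw, tx, ty, tz, roll, ...]. A call has 1 to 5 rows; each row shifts and turns the commanded pose from where the row before left it; what a row does not reach is not made up. A row lasts 1/12 s, in which the tool goes at most 41.7 mm and 7.16 degrees, less where a joint would pass 70% of its speed; a pose out of reach is approached as far as the arm can. A call with a gripper value outside its range is refused whole. The fingers move at their own pace and stop on an object; the grip force is fixed at half the most. Time passes only in rows, so rows that do not move let the fingers close. It gives the time, the measured TCP pose, the force and the opening at its end, in the units of the state.
- observe(): the state, without advancing time (a new reading comes with each control period).
- snapshot(name): name is "scene" or "top" or "wrist"; returns a dict with "img" (400x640x3 uint8, red, green, blue), "fovy" (degrees; the focal length in pixels is half the picture's height over the tangent of half this angle, whatever the lens; pixels are square), "cx", "cy" (the principal point, pixels), "extrinsics" (4x4, takes a point from camera to world coordinates); the wrist camera has in their place "T_tool_cam" (4x4, takes a point from camera to tool coordinates, whose origin is the TCP and whose axes are the tool frame's). Camera axes: x right, y down, z forward; pixel columns grow to the right and rows downward; lengths in m; the calibration is good to about 2 mm. A picture is of the moment at which its call begins: read the wrist's pose just before it. There is no depth.
- job_done(): hands the job in, once; it reports no verdict.
Trained networks look in a picture, given as the dict that the camera call returned (one of the last four; its "shot" number tells which), for a name from the list of things; names that differ only in an ending like _2 or _b are one class to them, and where a whole thing is asked for, a point or a joint stands for the part that bears it (a point fixed in the world has none). Each returns a list of dicts, best first, with "score" (0 to 1); they miss things now and then, are a little off and sometimes report something else, mostly with a low value. They report only what shows in the picture. A call takes as long as a camera call.
- look_for(picture, name): "xy" ([column, row] in pixels, amid what is visible of it).
- pinpoint(picture, name): "xy" ([column, row] in pixels: a listed point, or the origin of a listed thing).
The state is a dict: "time_s": time; "joints": joint angles; "qd": joint speeds; "effort": joint torques, N m; "ee_pos": TCP position; "tcp_rot": TCP orientation; "ft_force": force on the tool from outside, world axes, zero at the start; "moment": the same for the moment, N m; "grip_width": finger opening in m.
Only numpy, scipy, OpenCV 4.12 (cv2) and the standard library are available. Lean on these libraries where they do the work, as an engineer would, in place of code of your own. Each camera call takes 0.05 s, during which the arm holds its last target. There are 200 camera calls.

## Working session

There is one attempt and no reset: what is moved stays moved. The work goes in short steps, Python scripts to look and compute and a tool call to move; the robot and the scene stay as the last step left them, time stands still between calls to the robot, and variables do not carry over. Pictures are saved under pics/ and viewed, about 8 in all and at most 12, crops included, and the job is handed in when it is done.

Besides the shell and the picture viewer there is one more tool, called after ">>>" as name(argument=value, ...), one argument or row to a line, values as JSON. send_rows: Moves the arm, as the interface text tells. Its arguments: {"type":"object","properties":{"motion":{"type":"array","items":{"type":"number"}}},"required":["motion"]}

```bash
mkdir -p pics; ls; cat > h.py <<'E'
from bench import *
import numpy as np, cv2
from scipy.spatial.transform import Rotation as R
def cam(p,st=None):
    f=p["img"].shape[0]/2/np.tan(np.radians(p["fovy"])/2)
    if "extrinsics" in p: T=np.array(p["extrinsics"])
    else:
        W=np.eye(4);W[:3,:3]=R.from_quat(st["tcp_rot"]).as_matrix();W[:3,3]=st["ee_pos"];T=W@np.array(p["T_tool_cam"])
    return f,T
def ray(p,xy,z,st=None):
    f,T=cam(p,st);d=T[:3,:3]@np.array([(xy[0]-p["cx"])/f,(xy[1]-p["cy"])/f,1]);o=T[:3,3]
    return o+d*(z-o[2])/d[2]
def save(p,n): cv2.imwrite(f"pics/{n}.png",cv2.cvtColor(p["img"],cv2.COLOR_RGB2BGR))
Z=dict(press=0,knob_grip=.04,set_mark=.02,lock_tab=.076,lever_grip=.0395,jaw=.012,pad=.012,stone=.012,powder_pot=0,wax_bar=0,spanner=0)
E
python3 - <<'E'
from h import *
st=observe();print(st["ee_pos"],st["tcp_rot"],st["time_s"])
for c in ("scene","top"):
    p=snapshot(c);save(p,c+"0")
    for n in Z:
        r=pinpoint(p,n)
        if r: print(c,n,[(np.round(q["xy"]),round(q["score"],2),np.round(ray(p,q["xy"],Z[n])[:2],4)) for q in r[:2]])
E
```

```text
pics
[ 0.2023305  -0.48402006  0.24461588] [-0.13906016  0.69386091 -0.692748    0.13899469] 0.0
scene press [(array([326., 254.]), 0.62, array([ 0.4996, -0.1707]))]
scene knob_grip [(array([312., 217.]), 0.81, array([ 0.5191, -0.071 ]))]
scene lock_tab [(array([281., 206.]), 0.86, array([ 0.4508, -0.0616]))]
scene lever_grip [(array([254., 227.]), 0.75, array([ 0.3911, -0.0552])), (array([334., 268.]), 0.68, array([ 0.4582, -0.2836]))]
scene jaw [(array([344., 250.]), 0.75, array([ 0.5306, -0.193 ])), (array([315., 216.]), 0.64, array([ 0.5547, -0.0126]))]
scene pad [(array([340., 246.]), 0.67, array([ 0.5316, -0.1727]))]
scene stone [(array([340., 248.]), 0.42, array([ 0.5261, -0.1813]))]
scene powder_pot [(array([299., 215.]), 0.92, array([0.5326, 0.0335]))]
scene wax_bar [(array([254., 229.]), 0.64, array([0.4101, 0.0167]))]
scene spanner [(array([306., 278.]), 0.86, array([ 0.4285, -0.2302]))]
top press [(array([339., 197.]), 0.89, array([ 0.4979, -0.1834]))]
top knob_grip [(array([282., 180.]), 0.86, array([ 0.5223, -0.0719]))]
top lock_tab [(array([280., 219.]), 0.9, array([ 0.4446, -0.0725]))]
top lever_grip [(array([395., 219.]), 0.71, array([ 0.4512, -0.284 ]))]
top jaw [(array([344., 176.]), 0.76, array([ 0.5382, -0.1921]))]
top pad [(array([329., 180.]), 0.71, array([ 0.5297, -0.1617]))]
top stone [(array([338., 179.]), 0.69, array([ 0.5317, -0.1804]))]
top powder_pot [(array([223., 180.]), 0.64, array([0.5297, 0.0445]))]
top wax_bar [(array([339., 194.]), 0.72, array([ 0.5038, -0.1824])), (array([231., 237.]), 0.61, array([0.4194, 0.0243]))]
top spanner [(array([363., 232.]), 0.74, array([ 0.4304, -0.2283]))]
```

```bash
python3 - <<'E'
from h import *
st=observe();print(R.from_quat(st["tcp_rot"]).as_matrix().round(3))
p=snapshot("top");print(np.array(p["extrinsics"]).round(3),p["fovy"])
i=p["img"][110:290,180:440];cv2.imwrite("pics/t1.png",cv2.resize(i[:,:,::-1],None,fx=3,fy=3,interpolation=cv2.INTER_CUBIC))
p=snapshot("wrist");print(np.array(p["T_tool_cam"]).round(3),p["fovy"])
E
```

```text
[[-0.923  0.     0.386]
 [-0.386 -0.    -0.923]
 [ 0.    -1.     0.   ]]
[[ 0.004 -0.983  0.184  0.34 ]
 [-1.    -0.01  -0.03  -0.121]
 [ 0.031 -0.184 -0.982  0.912]
 [ 0.     0.     0.     1.   ]] 45.7933642452723
[[-0.002  0.965  0.262 -0.065]
 [-0.    -0.262  0.965 -0.128]
 [ 1.     0.002  0.001 -0.001]
 [ 0.     0.     0.     1.   ]] 69.52294172566822
```

View pics/t1.png

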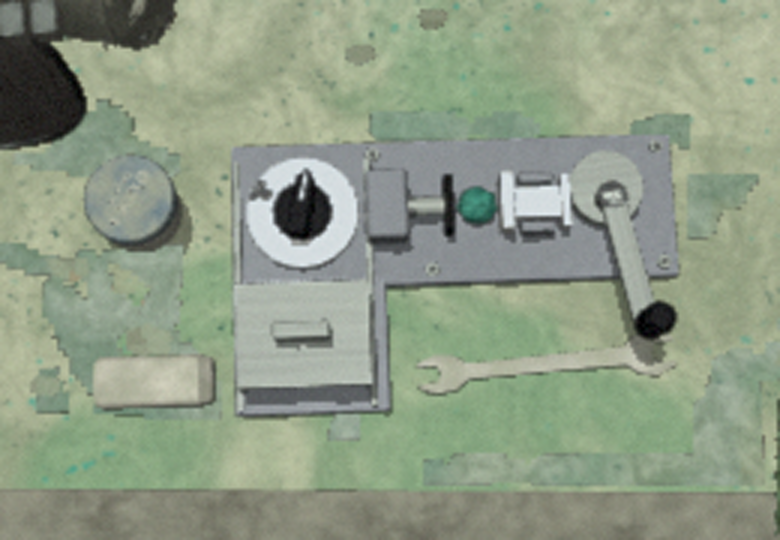

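>>> send_rows(
  motion=[0,2.3,3.15,0,-0.05,0,2.3,3.15,0,-0.05,0,2.3,3.15,0,-0.05,0,2.3,3.15,0,-0.05,0,2.3,3.15,0,-0.05],
)

```text
time_s: 1.72
ee_pos: [0.3181, -0.3254, 0.2454]
tcp_rot: [0.05, -0.705, 0.705, -0.05]
ft_force: [0.5, -0.8, 0.1]
grip_width: 0.0429
```

>>> send_rows(
  motion=[0,2.3,3.15,0,-0.05,0,2.3,3.15,0,-0.05,0,2.3,3.15,0,-0.05,0,2.3,3.15,0,-0.05,0,2.3,3.15,0,-0.05],
)

```text
time_s: 2.13
ee_pos: [0.4333, -0.1677, 0.2456]
tcp_rot: [-0.038, -0.706, 0.706, 0.038]
ft_force: [0.9, 0.3, -0.3]
grip_width: 0.0425
```

>>> send_rows(
  motion=[0,2.3,3.15,-2,-0.05,0,2.3,3.15,-2,-0.05,0,2.3,3.15,-2,-0.05,0,0,0,0,0],
)

```text
time_s: 2.47
ee_pos: [0.499, -0.0743, 0.1848]
tcp_rot: [0.087, 0.702, -0.701, -0.09]
ft_force: [-0.9, -0.1, -0.1]
grip_width: 0.0428
```

```bash
cat > look.py <<'E'
from h import *
import sys
st=observe();p=snapshot("wrist");save(p,sys.argv[1])
M=R.from_quat(st["tcp_rot"]).as_matrix();print(st["time_s"],np.round(st["ee_pos"],4),"xang",np.arctan2(M[1,0],M[0,0]).round(3),st["ft_force"],st["grip_width"])
for n in sys.argv[2:]:
    r=pinpoint(p,n)
    print(n,[(np.round(q["xy"]),round(q["score"],2),np.round(ray(p,q["xy"],Z[n],st)[:2],4)) for q in r[:2]])
E
python3 look.py w1 knob_grip set_mark lock_tab press pad powder_pot stone jaw lever_grip wax_bar
```

```text
2.4667 [ 0.499  -0.0743  0.1848] xang 2.889 [-0.90875074 -0.05680212 -0.14963259] 0.04283850290134069
knob_grip [(array([310., 164.]), 0.57, array([ 0.5265, -0.0684]))]
set_mark []
lock_tab []
press [(array([422., 160.]), 0.85, array([ 0.4959, -0.1833]))]
pad [(array([402., 132.]), 0.73, array([ 0.5308, -0.1651]))]
powder_pot [(array([219., 181.]), 0.9, array([0.5277, 0.0377]))]
stone [(array([418., 126.]), 0.85, array([ 0.533 , -0.1811]))]
jaw [(array([431., 125.]), 0.84, array([ 0.5309, -0.1947]))]
lever_grip [(array([549., 183.]), 0.78, array([ 0.4519, -0.2868]))]
wax_bar [(array([421., 158.]), 0.24, array([ 0.498 , -0.1832])), (array([470., 205.]), 0.18, array([ 0.4312, -0.2279]))]
```

View pics/w1.png

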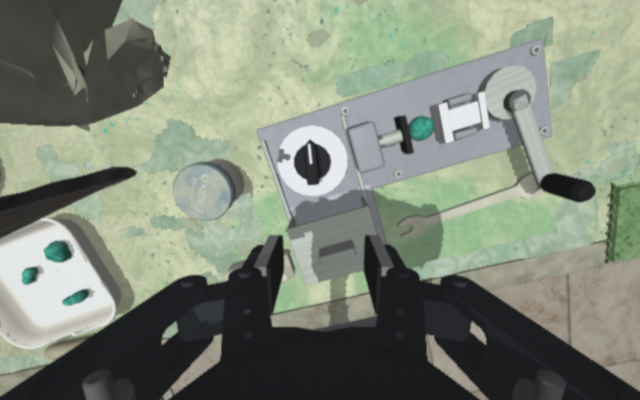

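```bash
cat > rect.py <<'E'
from h import *
import sys
# rectified top view at height z, 0.25mm/px, window centre cx,cy ; up=+x, left=+y
def rect(p,st,cx,cy,z,half=.05,n=560):
    f,T=cam(p,st);g=(np.arange(n)/n*2-1)*half
    X=cx-g[:,None]+0*g[None];Y=cy-g[None]+0*g[:,None]
    P=np.stack([X,Y,0*X+z],-1)-T[:3,3];P=P@T[:3,:3]
    u=(P[...,0]/P[...,2]*f+p["cx"]).astype(np.float32);v=(P[...,1]/P[...,2]*f+p["cy"]).astype(np.float32)
    return cv2.remap(p["img"],u,v,cv2.INTER_CUBIC)
if __name__=="__main__":
    name,cam_,cx,cy,z=sys.argv[1],sys.argv[2],*map(float,sys.argv[3:6])
    st=observe();p=snapshot(cam_);im=rect(p,st,cx,cy,z,*map(float,sys.argv[6:7]))
    cv2.imwrite(f"pics/{name}.png",im[:,:,::-1])
E
python3 rect.py r1 wrist .524 -.07 .0216
```

```text
(no output)
```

View pics/r1.png

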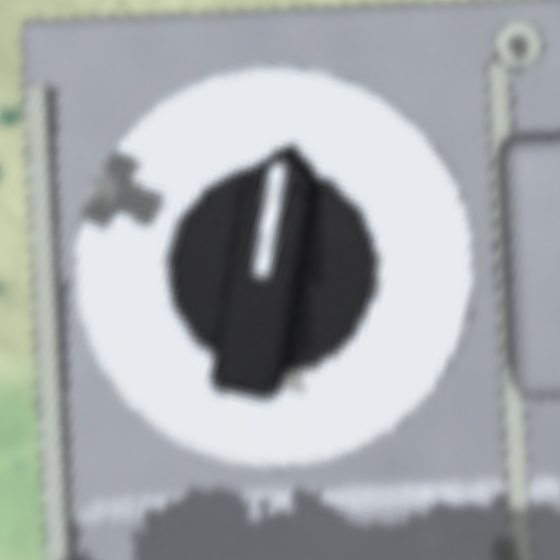

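>>> send_rows(
  motion=[-0.2,0.9,0.2,-3,0.07,-0.2,0.9,0.2,-3,0,-0.2,0.95,0.2,-3,0,-0.2,0,0,-2.5,0,-0.2,0,0,0,0],
)

```text
time_s: 3.48
ee_pos: [0.5228, -0.0729, 0.0688]
tcp_rot: [0.062, 0.705, -0.704, -0.068]
ft_force: [-1.5, -0.3, 0.2]
grip_width: 0.0343
```

>>> send_rows(
  motion=[-0.2,0,0,-1.7,0,-0.2,0,0,-1.4,0,-0.2,0,0,0,0],
)

```text
time_s: 3.73
ee_pos: [0.5245, -0.0735, 0.0414]
tcp_rot: [0.064, 0.704, -0.704, -0.066]
ft_force: [0.0, 0.1, 0.5]
grip_width: 0.0341
```

```bash
python3 look.py w2 knob_grip
```

```text
3.7333 [ 0.5245 -0.0735  0.0414] xang 2.957 [0.03828181 0.11290477 0.47565588] 0.03414528434160746
knob_grip [(array([310., 259.]), 0.6, array([ 0.5249, -0.0672]))]
```

View pics/w2.png

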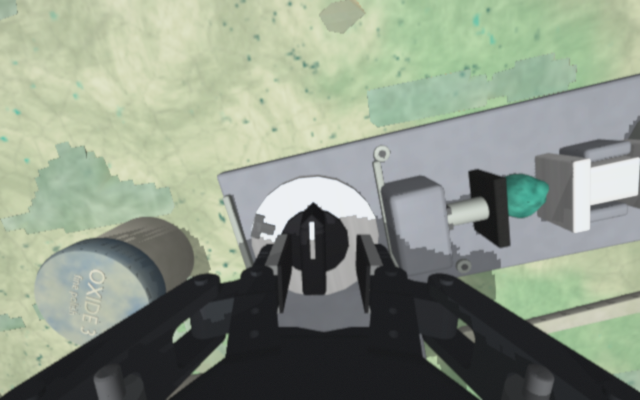

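>>> send_rows(
  motion=[-0.2,0.2,0.5,-0.4,0,-0.2,0,0,0,0,-1,0,0,0,0,-1,0,0,0,0,-1,0,0,0,0],
)

```text
time_s: 4.25
ee_pos: [0.5282, -0.069, 0.0396]
tcp_rot: [-0.066, -0.704, 0.704, 0.064]
ft_force: [-1.2, -0.6, 7.1]
grip_width: 0.0113
```

>>> send_rows(
  motion=[-1,0,0,0,0,-1,0,0,0,0],
)

```text
time_s: 4.42
ee_pos: [0.5281, -0.069, 0.0395]
tcp_rot: [-0.066, -0.704, 0.704, 0.064]
ft_force: [-1.5, -0.2, 7.2]
grip_width: 0.0104
```

>>> send_rows(
  motion=[-1,0,0,0.15,0.1,-1,0,0,0,0.1,-1,0,0,0,0.1,-1,0,0,0,0.1,-1,0,0,0,0.1],
)

```text
time_s: 4.83
ee_pos: [0.5281, -0.0689, 0.0396]
tcp_rot: [0.112, -0.698, 0.698, -0.113]
ft_force: [3.1, -0.7, -6.2]
grip_width: 0.0105
```

>>> send_rows(
  motion=[-1,0,0,0,0.1,-1,0,0,0,0.1,-1,0,0,0,0.1,-1,0,0,0,0.1,-1,0,0,0,0.1],
)

```text
time_s: 5.25
ee_pos: [0.528, -0.0688, 0.0396]
tcp_rot: [0.282, -0.648, 0.649, -0.282]
ft_force: [2.6, -0.9, -4.9]
grip_width: 0.0107
```

>>> send_rows(
  motion=[-1,0,0,0,0.1,-1,0,0,0,0.1,-1,0,0,0,0.1,-1,0,0,0,0,-1,0,0,0,0],
)

```text
time_s: 5.67
ee_pos: [0.528, -0.0688, 0.0397]
tcp_rot: [0.373, -0.6, 0.601, -0.374]
ft_force: [3.9, -0.2, -7.6]
grip_width: 0.0108
```

```bash
python3 look.py w3 knob_grip; python3 rect.py r2 wrist .526 -.069 .0216
```

```text
5.6667 [ 0.528  -0.0688  0.0397] xang -2.029 [ 3.87784848 -0.21720344 -7.59594113] 0.01075806474695541
knob_grip [(array([324., 261.]), 0.74, array([ 0.5267, -0.068 ]))]
```

View pics/r2.png

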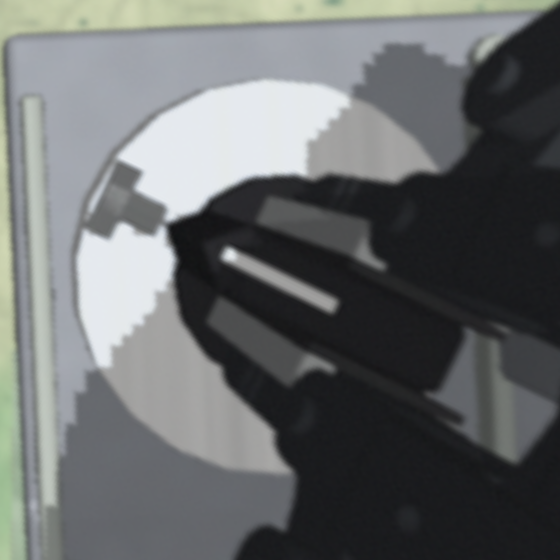

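>>> send_rows(
  motion=[-0.3,0,0,0,0,-0.3,0,0,0,0,-0.3,0,0,0,0,-0.3,0,0,2,0,-0.3,0,0,3,0],
)

```text
time_s: 6.23
ee_pos: [0.5253, -0.068, 0.0882]
tcp_rot: [-0.376, 0.602, -0.598, 0.373]
ft_force: [0.4, -0.1, 0.7]
grip_width: 0.0297
```

>>> send_rows(
  motion=[0,-0.8,0,3,0.1,0,-2,-0.75,2,0.1,0,-2,-0.75,0,0.1,0,-2,-0.75,0,0.1,0,-2,-0.75,0,0.1],
)

```text
time_s: 6.65
ee_pos: [0.4385, -0.0986, 0.1406]
tcp_rot: [-0.512, 0.487, -0.488, 0.512]
ft_force: [-0.4, 0.5, 0.4]
grip_width: 0.043
```

>>> send_rows(
  motion=[0,0,0,0,0,0,0,0,0,0],
)

```text
time_s: 6.82
ee_pos: [0.4389, -0.0987, 0.1404]
tcp_rot: [-0.51, 0.489, -0.489, 0.511]
ft_force: [0.4, -0.7, 0.9]
grip_width: 0.0424
```

```bash
python3 look.py w4 knob_grip lock_tab set_mark; python3 - <<'E'
from h import *
from rect import rect
st=observe();p=snapshot("wrist")
a=rect(p,st,.526,-.069,.0216,.05,400);b=rect(p,st,.447,-.07,.076,.05,400)
cv2.imwrite("pics/r3.png",np.hstack([a,b])[:,:,::-1])
q=snapshot("top")
for n in ("lock_tab","knob_grip","set_mark"): print(n,[(x["score"],ray(q,x["xy"],Z[n])) for x in pinpoint(q,n)[:2]])
E
```

```text
6.8167 [ 0.4389 -0.0987  0.1404] xang -1.529 [ 0.38721619 -0.65485347  0.90992634] 0.042438159360425665
knob_grip []
lock_tab [(array([335., 181.]), 0.88, array([ 0.444 , -0.0709]))]
set_mark []
lock_tab [(0.69, array([ 0.44814376, -0.07381232,  0.076     ]))]
knob_grip []
set_mark []
```

View pics/r3.png

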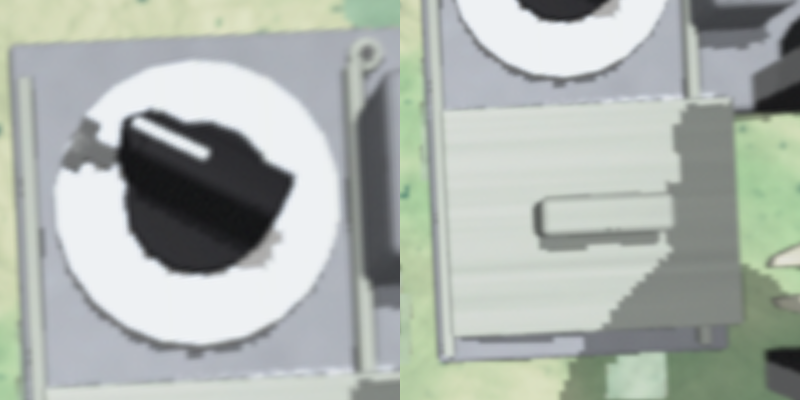

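>>> send_rows(
  motion=[0,0.24,1.4,-1,0,0,0.24,1.35,-2,0,0,0,0,-2,0,0,0,0,-1.8,0,0,0,0,0,0],
)

```text
time_s: 7.68
ee_pos: [0.4426, -0.0702, 0.0691]
tcp_rot: [0.512, -0.49, 0.487, -0.51]
ft_force: [0.3, 0.6, 0.6]
grip_width: 0.0424
```

>>> send_rows(
  motion=[-1,0,0,0,0,-1,0,0,0,0,-1,0,0,0,0,-1,0,0,0,0],
)

```text
time_s: 8.02
ee_pos: [0.4451, -0.0714, 0.073]
tcp_rot: [-0.511, 0.488, -0.49, 0.511]
ft_force: [-0.1, 0.4, 3.4]
grip_width: 0.0087
```

>>> send_rows(
  motion=[-1,1.2,0.06,0,0,-1,1.2,0.06,0,0,-1,1.2,0.06,0,0,-1,1.2,0.06,0,0,-1,1.2,0.06,0,0],
)

```text
time_s: 8.43
ee_pos: [0.5051, -0.0687, 0.073]
tcp_rot: [0.511, -0.488, 0.489, -0.511]
ft_force: [-2.1, -3.0, 4.7]
grip_width: 0.0086
```

>>> send_rows(
  motion=[-1,1.2,0.06,0,0,-1,0.6,0.03,0,0,-1,0.3,0,0,0,-1,0,0,0,0],
)

```text
time_s: 8.77
ee_pos: [0.5268, -0.0677, 0.073]
tcp_rot: [-0.511, 0.487, -0.49, 0.512]
ft_force: [2.4, -1.7, 4.1]
grip_width: 0.0085
```

>>> send_rows(
  motion=[-1,0.2,0,0,0,-1,0.1,0,0,0,-1,0,0,0,0],
)

```text
time_s: 9.02
ee_pos: [0.528, -0.0677, 0.073]
tcp_rot: [0.511, -0.488, 0.489, -0.511]
ft_force: [-3.2, -2.5, 9.8]
grip_width: 0.0088
```

>>> send_rows(
  motion=[-1,0.3,0,0,0,-1,0,0,0,0],
)

```text
time_s: 9.18
ee_pos: [0.5282, -0.0676, 0.0729]
tcp_rot: [0.513, -0.49, 0.487, -0.51]
ft_force: [-14.6, -3.7, 18.4]
grip_width: 0.0085
```

>>> send_rows(
  motion=[-0.2,0,0,0,0,-0.2,0,0,0,0,-0.2,0,0,0,0,-0.2,0,0,2,0,-0.2,0,0,3,0],
)

```text
time_s: 9.6
ee_pos: [0.5296, -0.0666, 0.1198]
tcp_rot: [0.512, -0.491, 0.487, -0.51]
ft_force: [0.2, 0.5, -0.5]
grip_width: 0.0343
```

>>> send_rows(
  motion=[0,0,-2.5,2,0,0,0,-3,0,0,0,0,0,0,0,0,0,0,0,0],
)

```text
time_s: 9.93
ee_pos: [0.5314, -0.1232, 0.1418]
tcp_rot: [-0.51, 0.489, -0.489, 0.511]
ft_force: [-0.8, 1.1, -0.9]
grip_width: 0.0423
```

```bash
python3 look.py w5 lock_tab; python3 - <<'E'
from h import *
from rect import rect
st=observe();p=snapshot("wrist");t=snapshot("top")
a=rect(p,st,.527,-.068,.054,.06,400);b=rect(t,st,.45,-.24,.0825,.08,400)
cv2.imwrite("pics/r4.png",np.hstack([a,b])[:,:,::-1])
for n in ("lock_tab","lever_grip","press","stone"): print(n,[(x["score"],ray(t,x["xy"],Z[n])) for x in pinpoint(t,n)[:2]])
E
```

```text
9.9333 [ 0.5314 -0.1232  0.1418] xang -1.528 [-0.82707823  1.07266692 -0.89037433] 0.04233346812047299
lock_tab [(array([319., 137.]), 0.55, array([ 0.5244, -0.0661]))]
lock_tab [(0.44, array([ 0.52617496, -0.06740827,  0.076     ]))]
lever_grip [(0.59, array([ 0.45040884, -0.28379811,  0.0395    ]))]
press [(0.92, array([ 0.49906834, -0.18302475,  0.        ]))]
stone [(0.51, array([ 0.52789926, -0.17645728,  0.012     ]))]
```

View pics/r4.png

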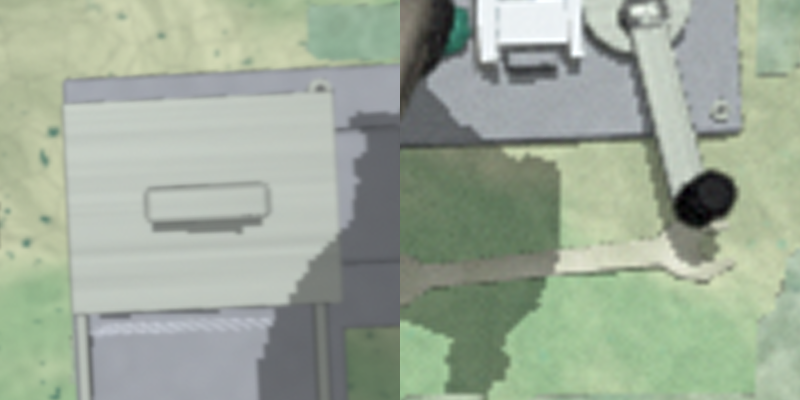

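>>> send_rows(
  motion=[0,-1.6,-3.2,0,0,0,-1.6,-3.2,0,0,0,-1.6,-3.2,0,0,0,-1.6,-3.2,0,0,0,-1.6,-3.2,0,0],
)

```text
time_s: 10.75
ee_pos: [0.4506, -0.2831, 0.1418]
tcp_rot: [-0.511, 0.488, -0.488, 0.511]
ft_force: [1.2, -1.3, 0.6]
grip_width: 0.0427
```

>>> send_rows(
  motion=[0,0,0,0,0,0,0,0,0,0],
)

```text
time_s: 10.92
ee_pos: [0.4506, -0.2835, 0.1417]
tcp_rot: [-0.51, 0.49, -0.489, 0.51]
ft_force: [0.4, -0.0, -0.2]
grip_width: 0.0424
```

```bash
python3 look.py w6 lever_grip stone jaw press
```

```text
10.9167 [ 0.4506 -0.2835  0.1417] xang -1.529 [ 0.38481693 -0.01009902 -0.21026519] 0.04239914661254937
lever_grip []
stone [(array([428.,  81.]), 0.57, array([ 0.5321, -0.1805]))]
jaw [(array([424.,  97.]), 0.62, array([ 0.5302, -0.1933]))]
press [(array([379.,  84.]), 0.85, array([ 0.493 , -0.1832]))]
```

View pics/w6.png

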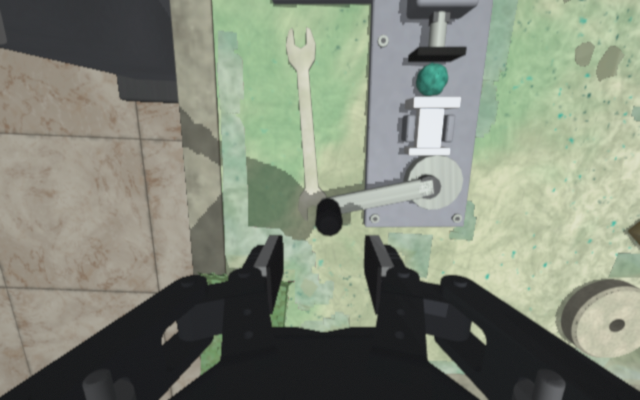

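```bash
python3 - <<'E'
from h import *
st=observe();p=snapshot("wrist")
print(ray(p,(329,222),.0825,st),ray(p,(328,206),.0395,st),ray(p,(436,184),.03,st))
E
```

```text
[ 0.45409916 -0.28073532  0.0825    ] [ 0.45413518 -0.28188473  0.0395    ] [ 0.54517201 -0.2607173   0.03      ]
```

>>> send_rows(
  motion=[0,0.25,0.1,-2.5,0,0,0,0,-2.5,0,0,0,0,-2,0,0,0,0,-1.1,0,0,0,0,0,0],
)

```text
time_s: 11.63
ee_pos: [0.4529, -0.2793, 0.0583]
tcp_rot: [0.512, -0.49, 0.487, -0.511]
ft_force: [-0.2, 0.7, 0.1]
grip_width: 0.0428
```

>>> send_rows(
  motion=[-1,0,0,0,0,-1,0,0,0,0,-1,0,0,0,0,-1,0,0,0,0],
)

```text
time_s: 11.97
ee_pos: [0.4541, -0.2813, 0.0618]
tcp_rot: [-0.511, 0.488, -0.489, 0.511]
ft_force: [-1.5, -0.3, 2.2]
grip_width: 0.0182
```

>>> send_rows(
  motion=[-1,0.25,-0.97,0,0,-1,0.36,-0.93,0,0,-1,0.47,-0.88,0,0,-1,0.57,-0.82,0,0],
)

```text
time_s: 12.3
ee_pos: [0.4726, -0.3173, 0.0616]
tcp_rot: [-0.51, 0.488, -0.49, 0.512]
ft_force: [9.1, 12.3, 3.1]
grip_width: 0.0181
```

>>> send_rows(
  motion=[-1,0.67,-0.75,0,0,-1,0.75,-0.66,0,0,-1,0.82,-0.57,0,0,-1,0.88,-0.47,0,0],
)

```text
time_s: 12.63
ee_pos: [0.503, -0.3394, 0.0613]
tcp_rot: [-0.509, 0.49, -0.488, 0.513]
ft_force: [3.5, 18.0, 8.1]
grip_width: 0.0183
```

>>> send_rows(
  motion=[-1,0.93,-0.35,0,0,-1,0.97,-0.25,0,0,-1,0.99,-0.13,0,0,-1,0.8,0,0,0,-1,0,0,0,0],
)

```text
time_s: 13.05
ee_pos: [0.5391, -0.3461, 0.0612]
tcp_rot: [-0.51, 0.49, -0.486, 0.512]
ft_force: [-4.7, 15.2, 11.5]
grip_width: 0.0183
```

```bash
python3 look.py w7 stone jaw pad; python3 - <<'E'
from h import *
from rect import rect
st=observe();p=snapshot("wrist");t=snapshot("top")
b=rect(t,st,.53,-.25,.04,.13,500)
cv2.imwrite("pics/r5.png",np.hstack([b,cv2.resize(p["img"][:,120:],(500,385))[:, :300] if 0 else rect(p,st,.54,-.23,.03,.13,500)])[:,:,::-1][:,:1000])
im=cv2.imread("pics/r5.png");cv2.imwrite("pics/r5.png",cv2.resize(im,(800,400)))
E
```

```text
13.05 [ 0.5391 -0.3461  0.0612] xang -1.525 [-4.66593937 15.24453139 11.49535485] 0.018340529804327904
stone []
jaw []
pad []
```

View pics/r5.png

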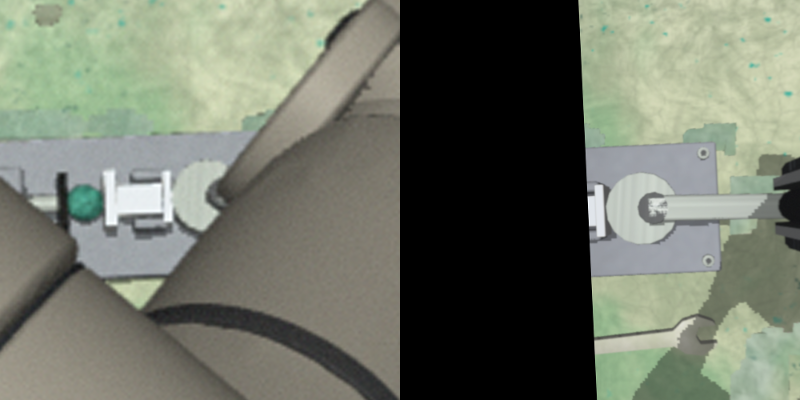

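>>> send_rows(
  motion=[-1,0.1,0.2,0,0,-1,0,0,0,0,-1,0,0,0,0,-1,0,0,0,0,-1,0,0,0,0],
)

```text
time_s: 13.77
ee_pos: [0.539, -0.3459, 0.0614]
tcp_rot: [-0.511, 0.49, -0.487, 0.512]
ft_force: [-4.3, 10.1, 9.6]
grip_width: 0.0181
```

```bash
python3 - <<'E'
from h import *
st=observe();print(st["time_s"],st["ee_pos"],st["ft_force"],st["grip_width"])
s=snapshot("scene")
for n in ("powder_pot","wax_bar","spanner","lock_tab","stone","jaw","pad"): print(n,[(x["score"],ray(s,x["xy"],Z[n])[:2].round(3)) for x in pinpoint(s,n)[:1]])
i=s["img"][170:300,220:400];cv2.imwrite("pics/s2.png",cv2.resize(i[:,:,::-1],None,fx=4,fy=4,interpolation=cv2.INTER_CUBIC))
E
```

```text
13.7667 [ 0.53895895 -0.34591429  0.06141141] [-4.28746905 10.05148794  9.56411223] 0.01806659744124899
powder_pot [(0.92, array([0.527, 0.039]))]
wax_bar [(0.61, array([0.419, 0.026]))]
spanner [(0.57, array([ 0.435, -0.233]))]
lock_tab [(0.93, array([ 0.53 , -0.068]))]
stone []
jaw [(0.64, array([ 0.529, -0.19 ]))]
pad [(0.69, array([ 0.532, -0.163]))]
```

View pics/s2.png

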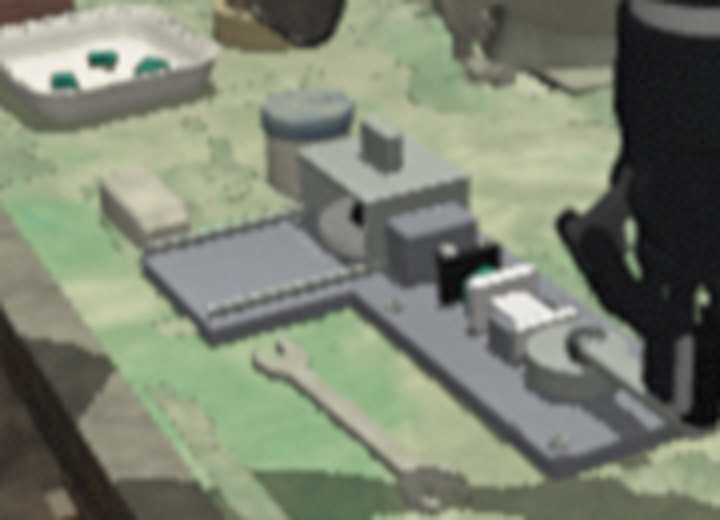

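```bash
python3 -c "
from bench import *
print(job_done())"
```

```text
the job is handed in; nothing more can be done
None
```

The job is handed in at about 13.8 s of the 59 s allowed. It gave no verdict, so I only have my own checks.

- **Knob:** I turned it about 1.3 rad counter-clockwise to the mark. In the rectified picture after release, the bar and the mark agree within about 0.05 rad. The white line alone reads about 0.07 rad off.
- **Lock hood:** I slid it until it stopped, with about 15 N of push. The last pictures show it over the knob.
- **Cam lever:** I swung it by the handle and finished still gripping it. I put it at about 1.46 to 1.49 rad from the picture and the geometry. The force on the tool along x is about 4 N, close to the stated spring. The last picture shows the stone between jaw and pad.
- **Pot, wax bar and spanner:** the detectors put each within about 10 mm of where it started, which is about their own scatter.

**What disagreed or could not be checked:**
- The mark measured about 1.07 rad from the press's x, outside the stated 0.3 to 0.75. I went by the visible T-mark, which has the stated shape and distance from the axis. The set_mark detector never found it, so nothing independent confirms it.
- I did not measure the contact forces on the stone. The stone detector also missed it in the last picture.

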